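# Glass panel from the rack to the inspection light

## Task

Slide the tall glass panel straight up out of its slot in the rack and stand it, roughly centred, on the ledge of the inspection light, leaning back against the lit face; it is glass, so set it down on the ledge before letting go. Then push the lamp's switch lever all the way over and leave the panel standing there, with the two short panels still in their slots and the other things where they were.

Things in the scene. Friction and masses are not known exactly. Their poses are not given: they have to be found in the camera images.
- tall_mid (a point): Centre of the tall glass panel: opaque pale grey-green, 100 mm wide (x), 8 mm thick (y), 150 mm high (z up), about 0.3 kg, loose, on end in one slot of the rack. The only panel this high: its top is 55 mm above the tops of the short ones.
- short_a_mid (a point): Centre of a short glass panel, same glass, 100 mm wide (x), 8 mm thick (y), 95 mm high (z), in another slot of the rack. Stays there.
- short_b_mid (a point): Centre of the second short glass panel, same as the first, in another slot of the rack. Stays there.
- rack: Fixed steel rack, foot 130 x 200 mm, 60 mm high; origin: centre of its underside. Four slots at y = -67.5, -22.5, 22.5, 67.5 mm, one empty. A panel stands with its width along the rack's x, on a floor 8 mm above the table, its upright edges in channels 11 mm wide that reach 60 mm above the table; between them the panel is free.
- rest: Tilted rest of the fixed inspection light: back 130 x 85 mm high, 18 thick, white lit face; ledge at its foot. Origin: middle of the corner of face and ledge, 35 mm above the table. x out of the face (away from the robot, a bit upward), y along the ledge, z up the face, which leans 0.30 rad back to the robot. Ledge square to the face, 130 mm long, 21 deep to a lip 5 thick, 11 high.
- switch (a joint): Lamp switch lever: 0 rad leaning to the robot's side (off), 1.0 rad leaning fully away (on). It stays where it is left; about 1 N at the knob moves it.
- switch_tip (a point): Centre of the lever's 26 mm black ball knob, 80 mm from the hinge. The hinge lies along the stand's y at x -30, y -135, z 30 mm of the stand. The knob swings along the stand's x from 38 mm before the hinge (off) to 38 mm past it (on), 100 mm above the table at both ends, 110 midway. The grey housing below is 70 x 50 mm and 33 mm high (axle to 43).
- brick_mid (a point): Centre of a loose firebrick, 115 x 230 x 64 mm, lying beyond the work. Leave alone.
- brush_grip (a point): Handle of a loose bench brush lying on the table beyond the work. Leave alone.
- stand: Foot plate of the light, fixed, 8 mm thick, carrying rest and lever. Origin: on the table, 35 mm straight below the rest's origin. z up, y along the ledge, x level, away from the robot: the way the panel will face. The panel stands with its width along y and reaches 65 mm past the top of the rest's back.
Things that resemble listed ones, but are neither listed nor needed, are in the scene too. What is shaped like the rack but red or yellow is not meant. Leave any blue look-alike of the part that bears tall_mid alone.

How it is judged:
On the way, in this order (a step that is already met when the one before it is completed fails the run):
1. the tall panel is drawn up clear of the rack, held upright (z of tall_mid in the frame of rack above 0.137 m and angle between tall_mid's own z axis and vertical below 0.35 rad and contact force between the fingers and tall above 0.5 N), for 0.1 s.
2. the tall panel stands on the ledge while still held (z of tall_mid in the frame of rest between 0.066 and 0.079 m and x of tall_mid in the frame of rest between 0 and 0.045 m and y of tall_mid in the frame of rest between -0.03 and 0.03 m and contact force between the fingers and tall above 0.5 N), for 0.05 s.
3. the panel leans on the rest, let go, and the switch lever is pushed over (angle between the z axis of tall_mid and the z axis of rest, either way round below 0.2 rad and contact force between the fingers and tall below 0.1 N and value of joint switch above 0.85 rad), for 0.1 s.
At the end, for the whole second after the job is handed in: The tall panel stands still on its short edge on the ledge, within 25 mm of its middle, leaning on the lit face (within 0.2 rad, and 0.25 rad of square to it); lever above 0.85 rad; short panels within 20 mm, brick and brush within 30 mm, of where they started (z of tall_mid in the frame of rest between 0.066 and 0.079 m and x of tall_mid in the frame of rest between 0 and 0.018 m and y of tall_mid in the frame of rest between -0.025 and 0.025 m and angle between the z axis of tall_mid and the z axis of rest, either way round below 0.2 rad and angle between the y axis of tall_mid and the x axis of rest, either way round below 0.25 rad and linear speed of tall below 0.02 m/s and value of joint switch above 0.85 rad and distance of each of short_a_mid, short_b_mid from where it was at the start of the episode below 0.02 m and distance of each of brick_mid, brush_grip from where it was at the start of the episode below 0.03 m); the robot touches nothing.
It fails at once if the tall panel tipped far over (angle between tall_mid's own z axis and vertical above 0.8 rad).
It fails at once if a short panel pulled out or pushed over (distance of any of short_a_mid, short_b_mid from where it was at the start of the episode above 0.03 m).
It fails at once if the brick or the brush disturbed (distance of any of brick_mid, brush_grip from where it was at the start of the episode above 0.05 m).
It also fails if it takes over 51 s, if anything falls off the work surface, if the arm or the gripper's body presses on something with over 40 N, if the wrist force passes 120 N, or if a joint passes its speed limit or range.

## Robot

A 6-joint arm with a two-finger parallel gripper is mounted at the origin on the work surface. World frame = base frame: x ahead of the robot, y to its left, z up, the work surface at z = 0. Lengths are in m, angles in rad, forces in N, time in s.
With the tool pointing down it reaches from about 0.3 to 0.875 m from the base axis. Payload 6.4 kg.
Tool frame: the origin (TCP) lies at the centre of the arm's flange, where the gripper is bolted on; the fingertips stand 173 mm ahead of it and the grasp point (between the pads) lies 155 mm ahead of it; z points along the fingers, x is the direction in which the jaws open and shut, and the axes are right-handed (so a half turn about z gives the same grasp; the last joint's range is limited). The gripper opens to 85 mm and grips with 20 to 120 N. Pads are 22 mm wide; open, the fingers measure 114 mm over their backs; the gripper's body (76 mm by 85 mm) begins 54 mm behind the grasp point. The pads swing forward as they close: fully open they stand 13 mm farther back than shut.
Start: joints at [0.947, 0.181, 1.607, -0, 1.354, -0.206], TCP at [0.233, 0.526, 0.405] pointing down, gripper open.
Joint ranges: [-2.99, 2.99], [-0.89, 2.07], [0.3, 2.58], [-1.14, 4.28], [0, 2.63], [-3.12, 3.12]. Speed limits (rad/s): [2.57, 2.57, 3.01, 3.14, 3.14, 3.14].

## Interface

Orientations are given as a unit quaternion [w, x, y, z].
In Python, from bench import ctrl gives the robot as it stands. The module is installed in compiled form; this text tells all that it offers.
- The arm moves only by the tool move_arm, never from a script. Its argument "moves" is a list of rows, each an object of numbers: "gripper": the opening in per cent of the stroke, from 0 (shut) to 100 (fully open); "x", "y", "z": the shift along the tool's x, y, z in cm; "roll": the turn about the tool's z in degrees. In form: [{"gripper": .., "x": .., "y": .., "z": .., "roll": ..}, ...]. A call has 1 to 5 rows; each row shifts and turns the commanded pose from where the row before left it, along the tool's axes as they then stand; what a row does not reach is not made up. A row lasts 1/8 s, in which the tool goes at most 62.5 mm and 10.7 degrees, less where a joint would pass 70% of its speed; a pose out of reach is approached as far as the arm can. A call is refused whole if a number of a shift passes 6.25 or a number of a turn 10.7, either way. A call with a gripper value outside its range is refused whole. The fingers move at their own pace and stop on an object; the grip force is fixed at half the most. Time passes only in rows, so rows that do not move let the fingers close. It gives the time, the measured TCP pose, the force and the opening at its end, in the units of the state.
- ctrl.get_obs(): the state, without advancing time (a new reading comes with each control period).
- ctrl.camera(name): name is "scene" or "side" or "wrist"; returns a dict with "img" (420x560x3 uint8, red, green, blue), "fx", "fy", "cx", "cy" (pixels), "world_from_camera" (4x4, takes a point from camera to world coordinates); the wrist camera has in their place "tool_from_camera" (4x4, takes a point from camera to tool coordinates, whose origin is the TCP and whose axes are the tool frame's). Camera axes: x right, y up, looking along -z (the intrinsics and any distortion apply to the point x, -y, -z); pixel columns grow to the right and rows downward; lengths in m; the calibration is good to about 2 mm. A picture is of the moment at which its call begins: read the wrist's pose just before it. There is no depth.
- ctrl.hand_in(): hands the job in, once; it reports no verdict.
The state is a dict: "time_s": time; "q": joint angles; "dq": joint speeds; "joint_efforts": joint torques, N m; "eef_pos": TCP position; "eef_rot": TCP orientation; "wrist_force": force on the tool from outside, world axes, zero at the start; "torque": the same for the moment, N m; "opening": opening from 0.0 (shut) to 1.0 (fully open).
Only numpy, scipy, OpenCV 4.12 (cv2) and the standard library are available. Lean on these libraries where they do the work, as an engineer would, in place of code of your own. Each camera call takes 0.05 s, during which the arm holds its last target. There are 200 camera calls.

## Working session

There is one attempt and no reset: what is moved stays moved. The work goes in short steps, Python scripts to look and compute and a tool call to move; the robot and the scene stay as the last step left them, time stands still between calls to the robot, and variables do not carry over. Pictures are saved under pics/ and viewed, about 8 in all and at most 12, crops included, and the job is handed in when it is done.

Besides the shell and the picture viewer there is one more tool, called after "Call:" as name(argument=value, ...) on one line, values as JSON. move_arm: Moves the arm, as the interface text tells. Its arguments: {"type":"object","properties":{"moves":{"type":"array","items":{"type":"object","properties":{"gripper":{"type":"number"},"x":{"type":"number"},"y":{"type":"number"},"z":{"type":"number"},"roll":{"type":"number"}}}}},"required":["moves"]}

```bash
mkdir -p pics; ls
python3 - <<'E'
from bench import ctrl
import cv2,numpy as np,json
print(ctrl.get_obs())
for n in ["scene","side","wrist"]:
    c=ctrl.camera(n); cv2.imwrite(f"pics/{n}0.png",c["img"][:,:,::-1])
    np.savez(f"{n}0.npz",**c)
    print(n,{k:(np.round(v,4).tolist() if k!="img" else 0) for k,v in c.items()})
E
```

```text
pics
{'time_s': 0.0, 'q': array([ 9.46700882e-01,  1.81553975e-01,  1.60804726e+00, -2.94464037e-06,
        1.35378797e+00, -2.06319687e-01]), 'dq': array([ 1.40488721e-03,  5.05907543e-04,  1.52598226e-04, -3.61308202e-05,
       -6.45390856e-04,  6.26932685e-04]), 'joint_efforts': array([-1.90418737e-04, -4.44864464e+01, -3.51335227e+01, -2.37594186e-04,
        8.90417869e-03, -3.25943927e-05]), 'eef_pos': array([0.23313054, 0.52532913, 0.40375763]), 'eef_rot': array([ 3.26329671e-04,  8.38369489e-01,  5.45101636e-01, -8.36903898e-04]), 'wrist_force': array([-0.02148567, -0.21153552,  0.35522745]), 'torque': array([ 0.02921   , -0.01678521,  0.03204891]), 'opening': 0.9954317346148949}
scene {'img': 0, 'fx': 419.2085, 'fy': 419.2085, 'cx': 283.6387, 'cy': 204.7637, 'world_from_camera': [[0.6645, -0.3963, 0.6336, 1.3042], [0.7471, 0.3738, -0.5497, -0.5562], [-0.019, 0.8386, 0.5444, 0.7445], [0.0, 0.0, 0.0, 1.0]]}
side {'img': 0, 'fx': 410.3677, 'fy': 410.3677, 'cx': 281.4501, 'cy': 208.9486, 'world_from_camera': [[0.7098, 0.3896, -0.5868, -0.1426], [-0.7043, 0.4047, -0.5833, -0.5882], [0.0102, 0.8273, 0.5616, 0.7846], [0.0, 0.0, 0.0, 1.0]]}
wrist {'img': 0, 'fx': 371.5091, 'fy': 371.5091, 'cx': 280.0667, 'cy': 210.5061, 'tool_from_camera': [[1.0, -0.0006, -0.0004, -0.0001], [-0.0007, -0.9487, -0.3163, -0.0818], [-0.0002, 0.3163, -0.9487, 0.0307], [0.0, 0.0, 0.0, 1.0]]}
```

View pics/scene0.png

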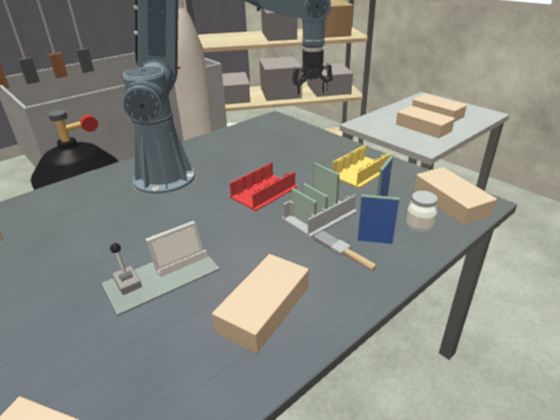

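View pics/side0.png

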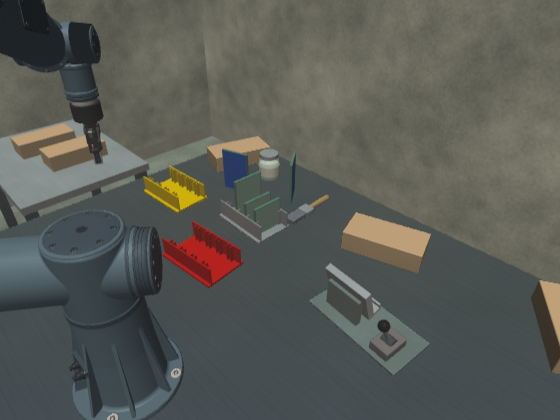

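The scene picture shows the grey rack near (320,205), the stand at (160,275) and the knob at (115,248). In the side picture the rack is near (257,210), the stand at (365,325) and the knob at (384,326). Blue look-alikes stand beyond the rack. Next I'll enlarge these areas.

Run:
```python
import cv2,numpy as np
s=np.load("scene0.npz")["img"][:,:,::-1];d=np.load("side0.npz")["img"][:,:,::-1]
def crop(im,x,y,w=130,h=97):
    o=cv2.resize(im[y:y+h,x:x+w],(400,300),interpolation=cv2.INTER_CUBIC)
    for k in range(0,w,20):
        cv2.putText(o,str(x+k),(int(k*400/w),10),0,.33,(0,255,255),1); cv2.line(o,(int(k*400/w),12),(int(k*400/w),18),(0,255,255),1)
    for k in range(20,h,20): cv2.putText(o,str(y+k),(0,int(k*300/h)+4),0,.33,(0,255,255),1)
    return o
m=np.vstack([np.hstack([crop(s,275,155),crop(s,100,220)]),np.hstack([crop(d,205,150),crop(d,305,265)])])
cv2.imwrite("pics/m1.png",m)
```

```text
(no output)
```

View pics/m1.png

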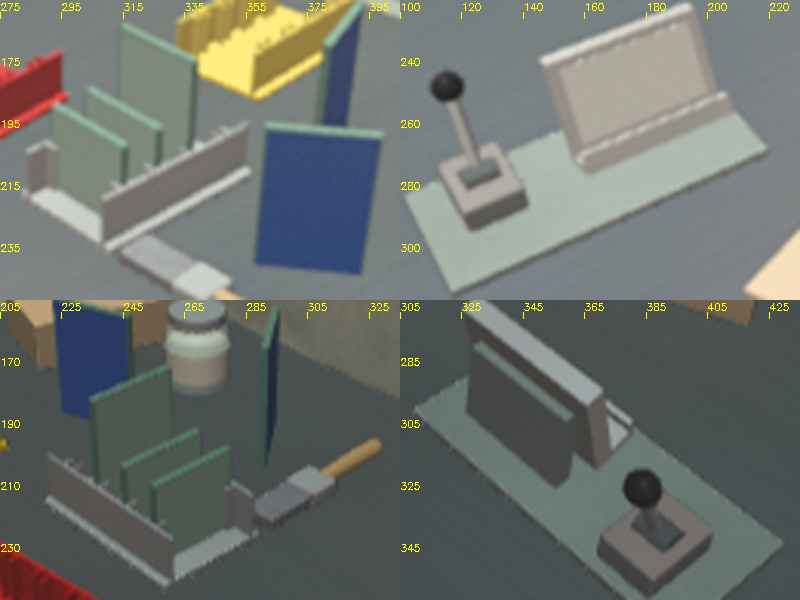

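Enlarged crops: the tall panel's top corners are at scene (314,163)/(339,175) and side (234,182)/(260,171). It stands in the slot farthest from the scene camera. I'll triangulate.

```bash
cat > h.py <<'E'
import numpy as np
def ray(c,T,p):
    d=np.array([(p[0]-c["cx"])/c["fx"],-(p[1]-c["cy"])/c["fy"],-1.]); d=T[:3,:3]@d
    return T[:3,3],d/np.linalg.norm(d)
def plane(c,T,p,z):
    o,d=ray(c,T,p); return o+d*(z-o[2])/d[2]
def tri(r1,r2):
    (o1,d1),(o2,d2)=r1,r2
    t=np.linalg.lstsq(np.c_[d1,-d2],o2-o1,rcond=None)[0]
    a,b=o1+d1*t[0],o2+d2*t[1]; return (a+b)/2,np.linalg.norm(a-b)
def quatR(q):
    from scipy.spatial.transform import Rotation as R
    return R.from_quat([q[1],q[2],q[3],q[0]]).as_matrix()
def toolT(o):
    T=np.eye(4);T[:3,:3]=quatR(o["eef_rot"]);T[:3,3]=o["eef_pos"];return T
E
python3 - <<'E'
from h import *
s=np.load("scene0.npz");d=np.load("side0.npz")
S=s["world_from_camera"];D=d["world_from_camera"];k=130/400
def A(x,y,ox,oy):return(ox+x*k,oy+y*k)
P={"tall L":((121,25),(90,100)),"tall R":((196,62),(170,66)),
"shA L":((52,105),(152,184)),"shA R":((127,147),(229,148)),
"shB L":((88,90),(121,166)),"shB R":((161,128),(199,132)),
"plate c near":((452,292),None),}
for n,(a,b) in P.items():
    if b: 
        x,e=tri(ray(s,S,A(*a,275,155)),ray(d,D,A(*b,205,150)));print(n,x.round(4),round(e,4))
x,e=tri(ray(s,S,A(46,86,100,220)),ray(d,D,A(243,189,305,265)));print("knob",x.round(4),e)
x,e=tri(ray(s,S,A(143,63,100,220)),ray(d,D,A(204,92,305,265)));print("rest top -y corner",x.round(4),e)
for p in [(5,197),(52,292),(367,150),(132,117)]:print("plate",plane(s,S,A(*p,100,220),.008).round(4))
for p in [(382,242),(14,108)]:print("plate side",plane(d,D,A(*p,305,265),.008).round(4))
# rack rail top (far end posts) and foot
for p in [(102,248),(29,196),(250,175)]:print("rackfoot",plane(s,S,A(*p,275,155),.0).round(4))
for p in [(170,285),(257,236),(47,200)]:print("rackfoot side",plane(d,D,A(*p,205,150),.0).round(4))
E
```

```text
tall L [0.5099 0.2607 0.1568] 0.0021
tall R [0.6119 0.2571 0.1572] 0.0016
shA L [0.5083 0.1697 0.1024] 0.0036
shA R [0.61   0.1691 0.1001] 0.0004
shB L [0.5094 0.2169 0.1004] 0.0028
shB R [0.6099 0.2137 0.1003] 0.0021
knob [ 0.4171 -0.3386  0.1019] 0.0007999562868682252
rest top -y corner [ 0.4608 -0.2738  0.1153] 0.00028397495411995106
plate [ 0.4062 -0.3922  0.008 ]
plate [ 0.5322 -0.406   0.008 ]
plate [ 0.5616 -0.1404  0.008 ]
plate [ 0.383  -0.2689  0.008 ]
plate side [ 0.5262 -0.4038  0.008 ]
plate side [ 0.4298 -0.124   0.008 ]
rackfoot [0.6108 0.1377 0.    ]
rackfoot [0.4989 0.1446 0.    ]
rackfoot [0.6262 0.3352 0.    ]
rackfoot side [0.5027 0.1421 0.    ]
rackfoot side [0.6222 0.1391 0.    ]
rackfoot side [0.5055 0.3422 0.    ]
```

Call:
move_arm(moves=[{"roll": -7.6},{"roll": -7.6},{"roll": -7.6},{"x": -2.6,"y": 3.3},{"x": -2.6,"y": 3.3}])

```text
validation failed for argument at $.mo...
```

Call:
move_arm(moves=[{"x": -2.6,"y": 3.3},{"x": -2.6,"y": 3.3},{"x": -2.6,"y": 3.3},{"x": -2.6,"y": 3.3},{"x": -2.6,"y": 3.3}])

```text
validation failed for argument at $.mo...
```

Call:
move_arm(moves=[{"x": -2.6,"y": 3.3},{"x": -2.6,"y": 3.3},{"x": -2.6,"y": 3.3},{},{}])

```text
validation failed for argument at $.mo...
```

```bash
cat >> h.py <<'E'
def to(o,p,deg=None):
    R=quatR(o["eef_rot"]); v=R.T@(np.array(p)-o["eef_pos"])*100
    a=np.degrees(np.arctan2(R[1,0],R[0,0])); print("tool shift cm",v.round(2),"x angle",a.round(2),"tool z",R[:,2].round(3),
      "roll",None if deg is None else round((a-deg+180)%360-180,2))
E
python3 - <<'E'
from bench import ctrl
from h import *
import cv2
o=ctrl.get_obs();print(o["eef_pos"],o["time_s"],o["q"].round(2));to(o,[.561,.259,.40],88.8)
c=ctrl.camera("wrist");np.savez("w1.npz",T=toolT(o)@c["tool_from_camera"],**c)
cv2.imwrite("pics/w1.png",c["img"][:,:,::-1])
E
```

```text
[0.23318286 0.52538229 0.40396972] 0.15 [ 0.95  0.18  1.61  0.    1.35 -0.21]
tool shift cm [-11.04  40.77   0.4 ] x angle 66.06 tool z [-0.001 -0.001 -1.   ] roll -22.74
```

View pics/w1.png

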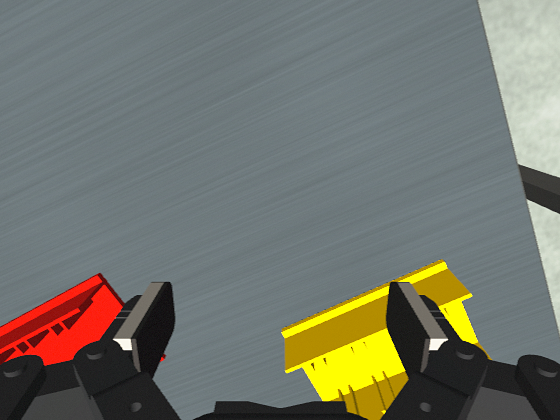

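The rows were refused, so the arm hasn't moved. The picture shows bare table with the red and yellow racks at the bottom. I'll send complete rows.

Call:
move_arm(moves=[{"gripper": 100,"x": 0,"y": 0,"z": 0,"roll": -7.6},{"gripper": 100,"x": 0,"y": 0,"z": 0,"roll": -7.6},{"gripper": 100,"x": 0,"y": 0,"z": 0,"roll": -7.6},{"gripper": 100,"x": -2.6,"y": 3.3,"z": 0,"roll": 0},{"gripper": 100,"x": -2.6,"y": 3.3,"z": 0,"roll": 0}])

```text
time_s: 0.82
eef_pos: [0.2985, 0.4718, 0.4045]
eef_rot: [0.0, 0.714, 0.701, -0.0]
wrist_force: [-0.1, 0.4, 0.3]
opening: 0.999
```

Call:
move_arm(moves=[{"gripper": 100,"x": -2.6,"y": 3.3,"z": 0,"roll": 0},{"gripper": 100,"x": -2.6,"y": 3.3,"z": 0,"roll": 0},{"gripper": 100,"x": -2.6,"y": 3.3,"z": 0,"roll": 0},{"gripper": 100,"x": -2.6,"y": 3.3,"z": 0,"roll": 0},{"gripper": 100,"x": -2.6,"y": 3.3,"z": 0,"roll": 0}])

```text
time_s: 1.45
eef_pos: [0.4615, 0.338, 0.4045]
eef_rot: [-0.0, 0.714, 0.7, -0.0]
wrist_force: [0.0, 0.0, -0.6]
opening: 0.999
```

Call:
move_arm(moves=[{"gripper": 100,"x": -2.6,"y": 3.3,"z": 0,"roll": 0},{"gripper": 100,"x": -2.6,"y": 3.3,"z": 0,"roll": 0},{"gripper": 100,"x": -2.6,"y": 3.3,"z": 0,"roll": 0},{"gripper": 100,"x": 0,"y": 0,"z": 0,"roll": 0},{"gripper": 100,"x": 0,"y": 0,"z": 0,"roll": 0}])

```text
time_s: 2.08
eef_pos: [0.5577, 0.2592, 0.4042]
eef_rot: [-0.0, 0.714, 0.7, -0.0]
wrist_force: [-0.3, -0.2, -0.5]
opening: 0.999
```

```bash
cat > look.py <<'E'
from bench import ctrl
from h import *
import cv2,sys
def look(n,save=True):
    o=ctrl.get_obs();c=ctrl.camera("wrist");T=toolT(o)@c["tool_from_camera"]
    np.savez(n+".npz",T=T,**c);cv2.imwrite(f"pics/{n}.png",c["img"][:,:,::-1])
    print(o["eef_pos"].round(4),o["time_s"],o["opening"],o["wrist_force"].round(1));return o,c,T
E
python3 - <<'E'
from look import *
o,c,T=look("w2");to(o,[.561,.259,.40],88.8)
E
```

```text
[0.5577 0.2592 0.4042] 2.075 0.9985232297300517 [-0.3 -0.2 -0.5]
tool shift cm [-0.01  0.33  0.42] x angle 88.84 tool z [-0.001  0.    -1.   ] roll 0.04
```

View pics/w2.png

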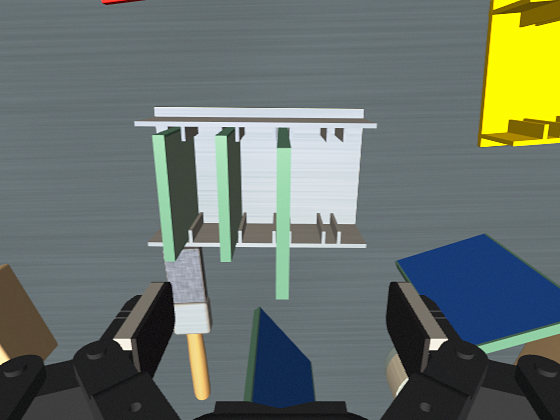

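Straight above: the tall panel's top edge is a strip at u 277–289, v 147–298. The short panels are to its left, at u≈160 and 223. A blue panel stands beyond, at (258,308)–(313,362).

Run:
```python
from h import *
c=np.load("w2.npz");T=c["T"]
for p in [(277.5,147),(290.5,147),(277,298),(288.5,298)]:print(plane(c,T,p,.158).round(4))
for p in [(153,135),(219,135),(164,261),(232,261)]:print("short",plane(c,T,p,.103).round(4))
for p in [(258,308),(313,362)]:print("blue",plane(c,T,p,.15).round(4),plane(c,T,p,0.1).round(4))
```

```text
[0.5088 0.2589 0.158 ]
[0.509  0.2664 0.158 ]
[0.6087 0.2564 0.158 ]
[0.6089 0.264  0.158 ]
short [0.5068 0.169  0.103 ]
short [0.5078 0.2165 0.103 ]
short [0.6068 0.1651 0.103 ]
short [0.6078 0.2198 0.103 ]
blue [0.6213 0.2428 0.15  ] [0.6538 0.2388 0.1   ]
blue [0.6678 0.2814 0.15  ] [0.7107 0.286  0.1   ]
```

Call:
move_arm(moves=[{"gripper": 100,"x": 0.2,"y": 0.1,"z": 4,"roll": 0},{"gripper": 100,"x": 0,"y": 0,"z": 4,"roll": 0},{"gripper": 100,"x": 0,"y": 0,"z": 2.7,"roll": 0},{"gripper": 100,"x": 0,"y": 0,"z": 1,"roll": 0},{"gripper": 0,"x": 0,"y": 0,"z": 0,"roll": 0}])

```text
time_s: 2.75
eef_pos: [0.5586, 0.2617, 0.2877]
eef_rot: [-0.0, 0.714, 0.7, -0.0]
wrist_force: [1.1, -0.6, 0.5]
opening: 0.817
```

Call:
move_arm(moves=[{"gripper": 0,"x": 0,"y": 0,"z": 0,"roll": 0},{"gripper": 0,"x": 0,"y": 0,"z": 0,"roll": 0},{"gripper": 0,"x": 0,"y": 0,"z": 0,"roll": 0},{"gripper": 0,"x": 0,"y": 0,"z": 0,"roll": 0},{"gripper": 0,"x": 0,"y": 0,"z": 0,"roll": 0}])

```text
time_s: 3.38
eef_pos: [0.5595, 0.2611, 0.2885]
eef_rot: [0.0, 0.714, 0.7, 0.001]
wrist_force: [-0.1, -0.2, 5.2]
opening: 0.087
```

Call:
move_arm(moves=[{"gripper": 0,"x": 0,"y": 0,"z": -1.5,"roll": 0},{"gripper": 0,"x": 0,"y": 0,"z": -2.5,"roll": 0},{"gripper": 0,"x": 0,"y": 0,"z": -2.5,"roll": 0},{"gripper": 0,"x": 0,"y": 0,"z": -2.5,"roll": 0},{"gripper": 0,"x": 0,"y": 0,"z": -2.5,"roll": 0}])

```text
time_s: 4.0
eef_pos: [0.5586, 0.261, 0.4032]
eef_rot: [-0.0, 0.714, 0.7, -0.001]
wrist_force: [-0.3, -0.8, -3.3]
opening: 0.084
```

Call:
move_arm(moves=[{"gripper": 0,"x": 0,"y": 0,"z": -2.5,"roll": 0},{"gripper": 0,"x": 0,"y": 0,"z": -2,"roll": 0},{"gripper": 0,"x": 0,"y": 0,"z": 0,"roll": 0},{"gripper": 0,"x": 0,"y": 0,"z": 0,"roll": 0},{"gripper": 0,"x": 0,"y": 0,"z": 0,"roll": 0}])

```text
time_s: 4.62
eef_pos: [0.5588, 0.261, 0.4461]
eef_rot: [-0.001, 0.714, 0.7, -0.001]
wrist_force: [-0.0, 0.4, -3.3]
opening: 0.086
```

Run:
```python
from look import *
o,c,T=look("w3");to(o,[.54,-.22,.45],-6)
```

```text
[0.5588 0.261  0.4461] 4.625 0.08634290234014896 [-0.   0.4 -3.3]
tool shift cm [-48.12  -0.93  -0.36] x angle 88.86 tool z [-0.003 -0.001 -1.   ] roll 94.86
```

Call:
move_arm(moves=[{"gripper": 0,"x": -3,"y": 0,"z": 0,"roll": 0},{"gripper": 0,"x": -4,"y": 0,"z": 0,"roll": 0},{"gripper": 0,"x": -4,"y": 0,"z": 0,"roll": 0},{"gripper": 0,"x": -4,"y": 0,"z": 0,"roll": 0},{"gripper": 0,"x": -4,"y": 0,"z": 0,"roll": 0}])

```text
time_s: 5.3
eef_pos: [0.5551, 0.0698, 0.4471]
eef_rot: [-0.0, 0.714, 0.7, -0.0]
wrist_force: [1.4, 0.2, -2.8]
opening: 0.081
```

Call:
move_arm(moves=[{"gripper": 0,"x": -4,"y": 0,"z": 0,"roll": 0},{"gripper": 0,"x": -4,"y": 0,"z": 0,"roll": 0},{"gripper": 0,"x": -4,"y": 0,"z": 0,"roll": 0},{"gripper": 0,"x": -4,"y": 0,"z": 0,"roll": 0},{"gripper": 0,"x": -2,"y": 0,"z": 0,"roll": 0}])

```text
time_s: 5.92
eef_pos: [0.5515, -0.1108, 0.447]
eef_rot: [-0.0, 0.715, 0.699, -0.0]
wrist_force: [0.4, -0.2, -2.8]
opening: 0.081
```

Call:
move_arm(moves=[{"gripper": 0,"x": 0,"y": 0,"z": 0,"roll": 6},{"gripper": 0,"x": 0,"y": 0,"z": 0,"roll": 8},{"gripper": 0,"x": 0,"y": 0,"z": 0,"roll": 8},{"gripper": 0,"x": 0,"y": 0,"z": 0,"roll": 8},{"gripper": 0,"x": 0,"y": 0,"z": 0,"roll": 8}])

```text
time_s: 6.55
eef_pos: [0.5518, -0.1083, 0.4472]
eef_rot: [-0.0, 0.904, 0.428, -0.0]
wrist_force: [0.1, 0.3, -2.3]
opening: 0.087
```

Call:
move_arm(moves=[{"gripper": 0,"x": 0,"y": 0,"z": 0,"roll": 8},{"gripper": 0,"x": 0,"y": 0,"z": 0,"roll": 8},{"gripper": 0,"x": 0,"y": 0,"z": 0,"roll": 8},{"gripper": 0,"x": 0,"y": 0,"z": 0,"roll": 8},{"gripper": 0,"x": 0,"y": 0,"z": 0,"roll": 8}])

```text
time_s: 7.18
eef_pos: [0.5518, -0.1083, 0.4472]
eef_rot: [-0.0, 0.996, 0.093, -0.0]
wrist_force: [1.0, 0.8, -2.9]
opening: 0.088
```

Call:
move_arm(moves=[{"gripper": 0,"x": 0,"y": 0,"z": 0,"roll": 8},{"gripper": 0,"x": 0,"y": 0,"z": 0,"roll": 8},{"gripper": 0,"x": 0,"y": 0,"z": 0,"roll": 0.9},{"gripper": 0,"x": 0,"y": 0,"z": 0,"roll": 0},{"gripper": 0,"x": 0,"y": 0,"z": 0,"roll": 0}])

```text
time_s: 7.8
eef_pos: [0.5518, -0.1088, 0.4476]
eef_rot: [-0.0, 0.999, -0.052, -0.0]
wrist_force: [0.7, 1.2, -3.3]
opening: 0.086
```

Run:
```python
from look import *
o,c,T=look("w4");to(o,[.505,-.21,.45],-6)
```

```text
[ 0.5518 -0.1088  0.4476] 7.8 0.08623174002170217 [ 0.7  1.2 -3.3]
tool shift cm [-3.6  10.55 -0.24] x angle -5.94 tool z [-0.  0. -1.] roll 0.06
```

View pics/w4.png

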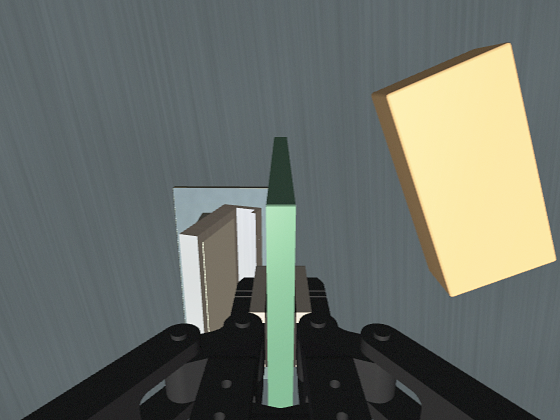

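The picture shows the panel hanging straight (strip u≈267–296). The stand lies left of it: plate corner (174,187), rest top edge at about v 236. I'll zoom in on those corners.

Run:
```python
import cv2,numpy as np
def crop(im,x,y,w,h,f):
    o=cv2.resize(im[y:y+h,x:x+w],None,fx=f,fy=f,interpolation=cv2.INTER_CUBIC)
    for k in range(0,w,10):
        cv2.putText(o,str(x+k),(k*f,8),0,.3,(0,255,255),1); cv2.line(o,(k*f,9),(k*f,14),(0,255,255),1)
    for k in range(10,h,10): cv2.putText(o,str(y+k),(0,k*f+4),0,.3,(0,255,255),1)
    return o
w=np.load("w4.npz")["img"][:,:,::-1];s=np.load("scene0.npz")["img"][:,:,::-1];d=np.load("side0.npz")["img"][:,:,::-1]
a=crop(w,165,180,110,80,7); 
b=crop(s,138,215,77,66,5);e=crop(d,318,258,77,66,5)
m=np.zeros((600,800,3),np.uint8)
a=cv2.resize(a[:,:],(385,280)) if 0 else crop(w,165,180,110,67,7)[:,:770]
m=np.vstack([a[:270,:770],np.hstack([b,e])[:330]]);print(m.shape)
cv2.imwrite("pics/m2.png",m)
```

```text
(600, 770, 3)
```

View pics/m2.png

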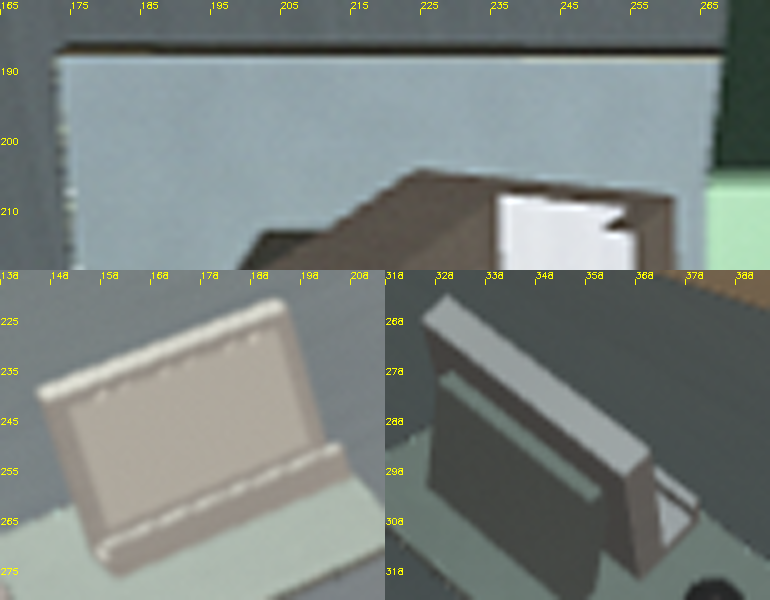

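The zoom shows the ledge's face corner at wrist pixel (236,208) and the lip's inner edge at u≈255.7. The plate edge is horizontal, so the tool angle already matches the stand's.

Run:
```python
from h import *
s=np.load("scene0.npz");d=np.load("side0.npz");w=np.load("w4.npz")
S=s["world_from_camera"];D=d["world_from_camera"];W=w["T"]
a=np.radians(-5.94);X=np.array([np.cos(a),np.sin(a),0]);Y=np.array([-np.sin(a),np.cos(a),0]);Z=np.array([0,0,1])
rx=X*np.cos(.3)+Z*np.sin(.3);rz=-X*np.sin(.3)+Z*np.cos(.3)
def org(n,p,x,y,z): # origin implied
    print(n,(p-(rx*x+Y*y+rz*z)).round(4))
for n,ps,pd,y in [("top-",(146.4,241.4),(370.6,294),-.065),("top+",(196,222.6),(331,263),.065)]:
    p,e=tri(ray(s,S,ps),ray(d,D,pd));print(p.round(4),e);org(n,p,0,y,.085)
def wz(n,p,x,y,z):
    org(n,plane(w,W,p,.035+(rx*x+rz*z)[2]),x,y,z)
wz("corner",(236.1,208),0,.065,0);wz("lip in",(255.7,209),.021,.065,0);wz("lip out",(261.4,208.1),.026,.065,.011)
k,_=tri(ray(s,S,(115,248)),ray(d,D,(384,326.4)));print("knob-org",(k-(-.068*X-.135*Y)).round(4),"knob",k.round(4))
# held panel bottom in wrist view
for p in [(274.5,137),(288,137)]:print("bottom",plane(w,W,p,.1668).round(4))
for p in [(266,204),(296,204)]:print("top",plane(w,W,p,.3168).round(4))
```

```text
[ 0.4619 -0.2731  0.1146] 0.004414893566439541
top- [ 0.4936 -0.211   0.0334]
[ 0.4786 -0.1434  0.1151] 0.000384453567015111
top+ [ 0.4969 -0.2106  0.0339]
corner [ 0.4929 -0.2113  0.035 ]
lip in [ 0.4945 -0.2105  0.035 ]
lip out [ 0.5002 -0.2062  0.035 ]
knob-org [ 0.4989 -0.2113  0.1018] knob [ 0.4173 -0.3386  0.1018]
bottom [ 0.5528 -0.059   0.1668]
bottom [ 0.5617 -0.0599  0.1668]
top [ 0.5526 -0.0586  0.3168]
top [ 0.561  -0.0595  0.3168]
```

Call:
move_arm(moves=[{"gripper": 0,"x": -0.9,"y": 2.5,"z": 0,"roll": 0},{"gripper": 0,"x": -0.9,"y": 2.75,"z": 0,"roll": 0},{"gripper": 0,"x": -0.9,"y": 2.75,"z": 0,"roll": 0},{"gripper": 0,"x": -1.0,"y": 2.75,"z": 0,"roll": 0},{"gripper": 0,"x": 0,"y": 0,"z": 0,"roll": 0}])

```text
time_s: 8.48
eef_pos: [0.503, -0.2135, 0.4477]
eef_rot: [0.0, 0.999, -0.054, -0.0]
wrist_force: [0.5, -0.1, -3.7]
opening: 0.081
```

Call:
move_arm(moves=[{"gripper": 0,"x": 0,"y": 0,"z": 3,"roll": 0},{"gripper": 0,"x": 0,"y": 0,"z": 3,"roll": 0},{"gripper": 0,"x": 0,"y": 0,"z": 3,"roll": 0},{"gripper": 0,"x": 0,"y": 0,"z": 1.5,"roll": 0},{"gripper": 0,"x": 0,"y": 0,"z": 0,"roll": 0}])

```text
time_s: 9.1
eef_pos: [0.5036, -0.2114, 0.3419]
eef_rot: [-0.001, 0.999, -0.052, -0.001]
wrist_force: [0.8, -0.2, -3.2]
opening: 0.085
```

Run:
```python
from look import *
o=ctrl.get_obs();to(o,[.5035,-.2119,.3194],-5.94);print(o["eef_pos"],o["wrist_force"])
ims=[]
for n,(x,y) in [("scene",(120,180)),("side",(300,205))]:
    c=ctrl.camera(n);im=c["img"][:,:,::-1];cv2.imwrite(f"pics/{n}5.png",im)
    ims.append(cv2.resize(im[y:y+120,x:x+80],None,fx=5,fy=5,interpolation=cv2.INTER_CUBIC))
cv2.imwrite("pics/m3.png",np.hstack(ims))
```

```text
tool shift cm [-0.    0.06  2.25] x angle -6.0 tool z [-0.002  0.001 -1.   ] roll -0.06
[ 0.50362218 -0.21138018  0.34186325] [ 0.76394275 -0.21784234 -3.18426244]
```

View pics/m3.png

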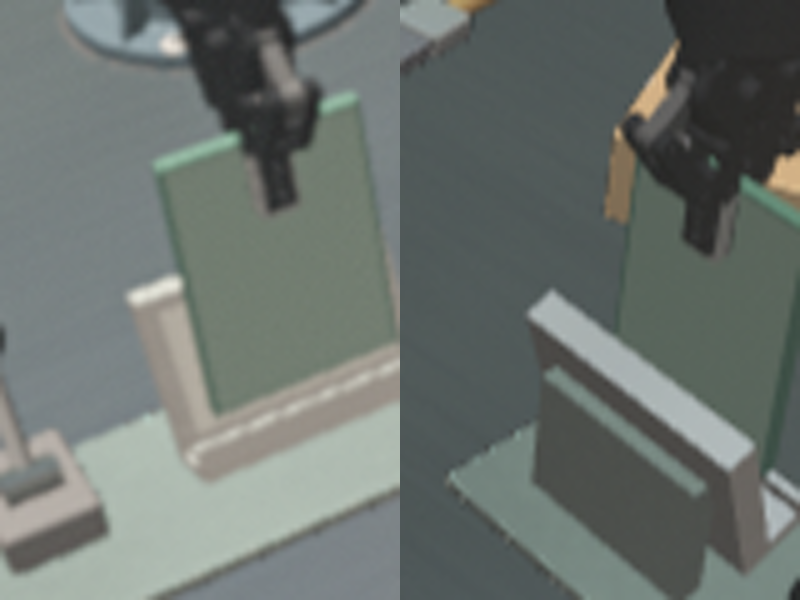

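The panel's lower corner, at (215,412) in the left crop, is between the face and the lip. It is parallel and well centred, so I'll lower it gently.

Call:
move_arm(moves=[{"gripper": 0,"x": 0,"y": 0,"z": 0.8,"roll": 0},{"gripper": 0,"x": 0,"y": 0,"z": 0.6,"roll": 0},{"gripper": 0,"x": 0,"y": 0,"z": 0.4,"roll": 0},{"gripper": 0,"x": 0,"y": 0,"z": 0.2,"roll": 0},{"gripper": 0,"x": 0,"y": 0,"z": 0,"roll": 0}])

```text
time_s: 9.82
eef_pos: [0.5036, -0.2119, 0.3225]
eef_rot: [-0.0, 0.999, -0.053, -0.0]
wrist_force: [0.3, -0.4, -2.9]
opening: 0.086
```

Call:
move_arm(moves=[{"gripper": 0,"x": 0,"y": 0,"z": 0.1,"roll": 0},{"gripper": 0,"x": 0,"y": 0,"z": 0.1,"roll": 0},{"gripper": 0,"x": 0,"y": 0,"z": 0,"roll": 0}])

```text
time_s: 10.2
eef_pos: [0.5037, -0.2119, 0.3207]
eef_rot: [-0.0, 0.999, -0.053, -0.0]
wrist_force: [-0.3, -0.6, -3.4]
opening: 0.081
```

Call:
move_arm(moves=[{"gripper": 0,"x": 0,"y": 0,"z": 0.1,"roll": 0},{"gripper": 0,"x": 0,"y": 0,"z": 0.1,"roll": 0},{"gripper": 0,"x": 0,"y": 0,"z": 0,"roll": 0}])

```text
time_s: 10.58
eef_pos: [0.504, -0.212, 0.3199]
eef_rot: [0.0, 0.999, -0.053, 0.0]
wrist_force: [-2.3, 2.1, 5.7]
opening: 0.083
```

Call:
move_arm(moves=[{"gripper": 0,"x": 0,"y": 0,"z": 0.1,"roll": 0},{"gripper": 0,"x": 0,"y": 0,"z": 0,"roll": 0}])

```text
time_s: 10.82
eef_pos: [0.5041, -0.212, 0.3199]
eef_rot: [0.0, 0.999, -0.053, 0.001]
wrist_force: [-4.0, 3.7, 12.0]
opening: 0.085
```

Contact at the predicted height, with about 12 N on the ledge. I'll ease off a little, open slightly so it leans on the rear finger, then move back to the face.

Call:
move_arm(moves=[{"gripper": 0,"x": 0,"y": 0,"z": -0.1,"roll": 0},{"gripper": 14,"x": 0,"y": 0,"z": 0,"roll": 0},{"gripper": 18,"x": 0,"y": 0,"z": 0,"roll": 0},{"gripper": 22,"x": 0,"y": 0,"z": 0,"roll": 0},{"gripper": 26,"x": 0,"y": 0,"z": 0,"roll": 0}])

```text
time_s: 11.45
eef_pos: [0.5036, -0.2119, 0.3185]
eef_rot: [-0.0, 0.999, -0.053, -0.0]
wrist_force: [0.1, 0.2, 0.1]
opening: 0.259
```

Call:
move_arm(moves=[{"gripper": 30,"x": -0.5,"y": 0,"z": 0,"roll": 0},{"gripper": 30,"x": -0.5,"y": 0,"z": 0,"roll": 0},{"gripper": 30,"x": -0.5,"y": 0,"z": 0,"roll": 0},{"gripper": 30,"x": -0.5,"y": 0,"z": 0,"roll": 0},{"gripper": 30,"x": -0.5,"y": 0,"z": 0,"roll": 0}])

```text
time_s: 12.08
eef_pos: [0.4784, -0.2092, 0.3187]
eef_rot: [-0.0, 0.999, -0.053, -0.0]
wrist_force: [-0.3, -0.0, 0.1]
opening: 0.3
```

Call:
move_arm(moves=[{"gripper": 36,"x": -0.5,"y": 0,"z": 0,"roll": 0},{"gripper": 40,"x": -0.5,"y": 0,"z": 0,"roll": 0},{"gripper": 44,"x": -0.5,"y": 0,"z": 0,"roll": 0},{"gripper": 50,"x": -0.5,"y": 0,"z": 0,"roll": 0},{"gripper": 50,"x": 0,"y": 0,"z": 0,"roll": 0}])

```text
time_s: 12.7
eef_pos: [0.4587, -0.2072, 0.3188]
eef_rot: [0.0, 0.999, -0.053, 0.0]
wrist_force: [0.1, -0.2, 0.1]
opening: 0.5
```

Run:
```python
from look import *
o=ctrl.get_obs();print(o["eef_pos"],o["wrist_force"],o["opening"])
ims=[]
for n,(x,y) in [("scene",(100,180)),("side",(310,205))]:
    c=ctrl.camera(n);im=c["img"][:,:,::-1]
    np.savez(n+"6.npz",**c)
    ims.append(cv2.resize(im[y:y+140,x:x+93],None,fx=4.3,fy=4.3,interpolation=cv2.INTER_CUBIC))
cv2.imwrite("pics/m4.png",np.hstack(ims)[:600,:800])
```

```text
[ 0.45868741 -0.20715941  0.3187986 ] [ 0.06509073 -0.16140635  0.06333311] 0.5004490043977409
```

View pics/m4.png

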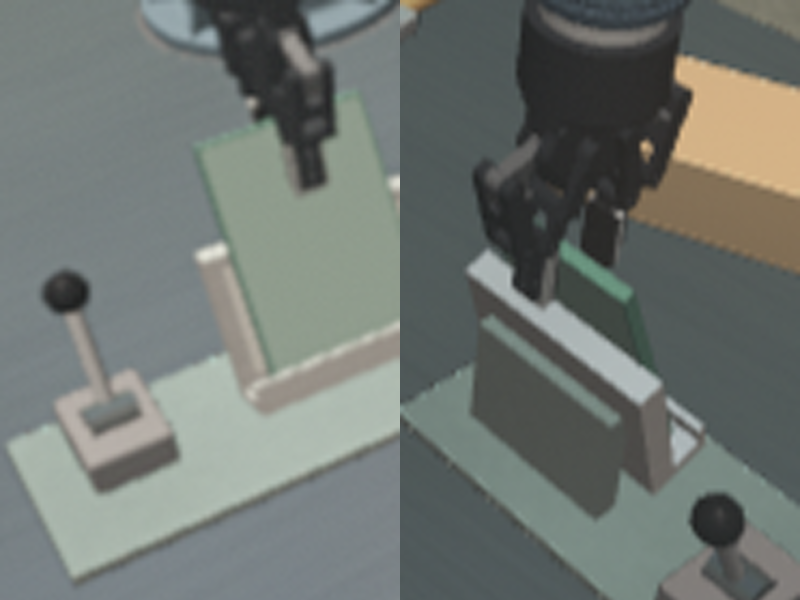

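The panel is leaning on the lit face and sits behind the lip. Withdrawing straight up, then going to the near side of the knob.

Call:
move_arm(moves=[{"gripper": 60,"x": -0.3,"y": 0,"z": -0.5,"roll": 0},{"gripper": 60,"x": 0,"y": 0,"z": -2,"roll": 0},{"gripper": 60,"x": 0,"y": 0,"z": -3.5,"roll": 0},{"gripper": 60,"x": 0,"y": 0,"z": -4,"roll": 0},{"gripper": 0,"x": 0,"y": 0,"z": 0,"roll": 0}])

```text
time_s: 13.42
eef_pos: [0.4567, -0.2074, 0.4228]
eef_rot: [0.002, 0.999, -0.053, 0.003]
wrist_force: [0.9, 0.3, -0.1]
opening: 0.405
```

Run:
```python
from look import *
o=ctrl.get_obs();print(o["eef_pos"],o["wrist_force"])
a=np.radians(-5.94);X=np.array([np.cos(a),np.sin(a),0])
k=np.array([.4155,-.3388,0]); p=k-.05*X; print(p); to(o,[p[0],p[1],.265],-5.94)
```

```text
[ 0.45669991 -0.20740391  0.42276666] [ 0.91987485  0.33949358 -0.13075082]
[ 0.36576846 -0.33362565  0.        ]
tool shift cm [-7.82 13.44 15.78] x angle -6.02 tool z [ 0.006 -0.005 -1.   ] roll -0.08
```

Call:
move_arm(moves=[{"gripper": 0,"x": -2.6,"y": 2.7,"z": 0,"roll": 0},{"gripper": 0,"x": -2.6,"y": 3.6,"z": 0,"roll": 0},{"gripper": 0,"x": -2.6,"y": 3.6,"z": 0,"roll": 0},{"gripper": 0,"x": 0,"y": 3.5,"z": 0,"roll": 0},{"gripper": 0,"x": 0,"y": 0,"z": 0,"roll": 0}])

```text
time_s: 14.05
eef_pos: [0.3634, -0.3336, 0.418]
eef_rot: [-0.0, 0.999, -0.054, -0.0]
wrist_force: [-0.4, 0.1, 0.5]
opening: 0.0
```

Call:
move_arm(moves=[{"gripper": 0,"x": 0,"y": 0,"z": 4.5,"roll": 0},{"gripper": 0,"x": 0,"y": 0,"z": 4.5,"roll": 0},{"gripper": 0,"x": 0,"y": 0,"z": 4.5,"roll": 0},{"gripper": 0,"x": 0,"y": 0,"z": 2.3,"roll": 0},{"gripper": 0,"x": 0,"y": 0,"z": 0,"roll": 0}])

```text
time_s: 14.68
eef_pos: [0.3638, -0.3301, 0.2585]
eef_rot: [-0.002, 0.999, -0.052, -0.002]
wrist_force: [0.5, -0.3, 0.3]
opening: 0.001
```

Call:
move_arm(moves=[{"gripper": 0,"x": 1.5,"y": 0,"z": 0,"roll": 0},{"gripper": 0,"x": 1.5,"y": 0,"z": 0,"roll": 0},{"gripper": 0,"x": 1.5,"y": 0,"z": 0,"roll": 0},{"gripper": 0,"x": 1.5,"y": 0,"z": 0,"roll": 0},{"gripper": 0,"x": 1.5,"y": 0,"z": 0,"roll": 0}])

```text
time_s: 15.3
eef_pos: [0.4401, -0.3399, 0.2608]
eef_rot: [0.0, 0.999, -0.053, 0.0]
wrist_force: [-1.0, -1.1, 0.6]
opening: 0.002
```

Call:
move_arm(moves=[{"gripper": 0,"x": 1,"y": 0,"z": 0,"roll": 0},{"gripper": 0,"x": 0.7,"y": 0,"z": 0,"roll": 0},{"gripper": 0,"x": 0.3,"y": 0,"z": 0,"roll": 0},{"gripper": 0,"x": 0,"y": 0,"z": 0,"roll": 0}])

```text
time_s: 15.8
eef_pos: [0.4588, -0.3419, 0.2607]
eef_rot: [0.0, 0.999, -0.053, 0.0]
wrist_force: [-0.0, 0.6, 0.3]
opening: 0.002
```

Call:
move_arm(moves=[{"gripper": 0,"x": 0.3,"y": 0,"z": 0,"roll": 0},{"gripper": 0,"x": 0.3,"y": 0,"z": 0,"roll": 0},{"gripper": 0,"x": 0,"y": 0,"z": 0,"roll": 0}])

```text
time_s: 16.18
eef_pos: [0.4625, -0.3425, 0.2604]
eef_rot: [-0.001, 0.999, -0.053, -0.004]
wrist_force: [-15.4, 1.0, 8.4]
opening: 0.001
```

The force jumped to 15 N, so the lever is at its end stop. I'll back off, rise and check.

Call:
move_arm(moves=[{"gripper": 0,"x": -1.5,"y": 0,"z": 0,"roll": 0},{"gripper": 0,"x": -2.5,"y": 0,"z": 0,"roll": 0},{"gripper": 0,"x": -2,"y": 0,"z": -2,"roll": 0},{"gripper": 0,"x": 0,"y": 0,"z": -5,"roll": 0},{"gripper": 0,"x": 0,"y": 0,"z": -5,"roll": 0}])

```text
time_s: 16.8
eef_pos: [0.4044, -0.336, 0.382]
eef_rot: [-0.0, 0.999, -0.053, 0.0]
wrist_force: [2.0, -0.5, 0.1]
opening: -0.0
```

Call:
move_arm(moves=[{"gripper": 0,"x": 0,"y": 0,"z": -3,"roll": 0},{"gripper": 0,"x": 0,"y": 0,"z": 0,"roll": 0},{"gripper": 0,"x": 0,"y": 0,"z": 0,"roll": 0}])

```text
time_s: 17.18
eef_pos: [0.4047, -0.3359, 0.4098]
eef_rot: [-0.0, 0.999, -0.053, -0.0]
wrist_force: [0.1, -0.6, -0.8]
opening: -0.004
```

Run:
```python
from look import *
o=ctrl.get_obs();print(o["eef_pos"],o["wrist_force"],o["time_s"])
ims=[]
for n,(x,y) in [("scene",(95,185)),("side",(310,215))]:
    c=ctrl.camera(n);im=c["img"][:,:,::-1]
    np.savez(n+"7.npz",**c)
    ims.append(cv2.resize(im[y:y+140,x:x+130],(400,430),interpolation=cv2.INTER_CUBIC))
cv2.imwrite("pics/m5.png",np.hstack(ims))
# change against the first scene picture in the rack/brick/brush area
a=np.load("scene0.npz")["img"].astype(int);b=np.load("scene7.npz")["img"].astype(int)
m=(abs(a-b).max(2)>40).astype(np.uint8);n,l,st,ce=cv2.connectedComponentsWithStats(m)
print([s.tolist() for s in st[1:] if s[4]>15])
```

```text
[ 0.40467519 -0.33591065  0.40978446] [ 0.1096145  -0.63869657 -0.79537316] 17.175
[[22, 0, 95, 70, 1632], [135, 0, 56, 100, 1808], [172, 0, 66, 119, 3138], [218, 0, 11, 30, 129], [244, 0, 88, 94, 2547], [10, 3, 66, 53, 506], [133, 4, 6, 6, 26], [71, 38, 7, 11, 22], [37, 39, 80, 109, 2474], [225, 53, 7, 9, 22], [24, 58, 9, 4, 17], [144, 62, 17, 5, 66], [116, 76, 8, 9, 46], [132, 85, 13, 3, 26], [120, 86, 6, 5, 16], [147, 91, 9, 7, 29], [111, 92, 14, 19, 132], [54, 110, 10, 4, 25], [66, 151, 5, 5, 17], [89, 161, 8, 9, 49], [316, 163, 24, 18, 74], [83, 168, 21, 33, 340], [327, 196, 11, 12, 90], [152, 222, 39, 18, 114], [154, 241, 10, 25, 50], [110, 243, 11, 10, 88], [119, 259, 12, 13, 105]]
```

View pics/m5.png

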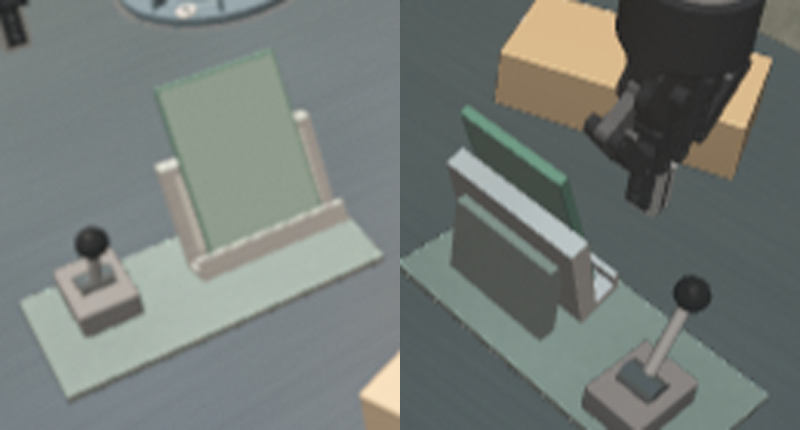

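The picture shows the panel leaning flat against the face, centred, and free of the gripper. The knob has swung to the away side, at (92,242) and (692,294) in the crops. A quick numeric check, then hand in.

Run:
```python
from look import *
s=np.load("scene0.npz");d=np.load("side0.npz");S=s["world_from_camera"];D=d["world_from_camera"]
a=np.radians(-5.94);X=np.array([np.cos(a),np.sin(a),0]);Y=np.array([-np.sin(a),np.cos(a),0]);Z=np.array([0,0,1]);O=np.array([.495,-.211,.035])
B=np.c_[X*np.cos(.3)+Z*np.sin(.3),Y,-X*np.sin(.3)+Z*np.cos(.3)]
f=lambda p:(95+p[0]*.325,185+p[1]*.3256);g=lambda p:(310+(p[0]-400)*.325,215+p[1]*.3256)
k,e=tri(ray(s,S,f((92,242))),ray(d,D,g((692,294))));r=k-O
h=np.array([r@X+.03,r[2]+.005]);print("knob",k.round(4),"lever angle",(0.5+np.arctan2(h[0],h[1])).round(3),e)
for p,q in [((156,92),(567,180)),((271,51),(464,109))]:
    # scene -y corner is left; in the side view it is right
    v,e=tri(ray(s,S,f(p)),ray(d,D,g(q)));print("panel top corner in rest",((v-O)@B).round(4),e)
ctrl.hand_in()
```

```text
knob [ 0.4883 -0.3453  0.0998] lever angle 0.99 0.00027393467795967905
panel top corner in rest [ 0.0004 -0.0496  0.1477] 0.0007156478345228057
panel top corner in rest [-0.0019  0.0496  0.1479] 0.0021025136412178486
the job is handed in; nothing more can be done
```

The job is handed in, and every check I made at the end looked good; the hand-in itself reports no verdict.

I drew the tall panel straight up out of its slot, turned it and lowered it until it touched the ledge (about 12 N). I then let it lean back gently against the lit face, withdrew, and pushed the lever to its end stop with closed fingers (about 15 N).

- **Panel:** its top corners, measured from the two fixed cameras, are at y ±0.050 m and z ≈ 0.148 m in the rest's frame, with x ≈ 0. It is centred, seated on the ledge and lying flat on the face.
- **Lever:** about 0.99 rad, from the knob's measured position.
- **Arm:** clear of everything, at 17.2 s on the robot's clock, before the final picture.
- **Short panels, brick and brush:** comparing the first and last scene pictures showed changes at the rack only where the tall panel had stood, and none at the brick or brush. I did not re-measure the short panels' positions separately.

The first round of arm moves was refused because the rows were incomplete; no motion resulted. Near the end, one tall-panel corner had a 2 mm mismatch between the two views, which is within the calibration error.

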